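Secure the stud block and rock the angle gauge onto its mark

ROBOT

A 6-joint arm with a two-finger parallel gripper is mounted at the origin on a cart in front of the work surface, level with it; the furniture and walls round the work are solid. World frame = base frame: x ahead of the robot, y to its left, z up, the work surface at z = 0. Lengths are in m, angles in rad, forces in N, time in s.
With the tool pointing down it reaches from about 0.325 to 0.925 m from the base axis. Payload 3.1 kg.
Tool frame: the origin (TCP) lies midway between the tips of the shut fingers; the grasp point (between the pads) lies 19 mm behind it; x points along the fingers, y is the direction in which the jaws open and shut, and the axes are right-handed (so a half turn about x gives the same grasp; the last joint's range is limited). The gripper opens to 85 mm and grips with 20 to 120 N. Pads are 22 mm wide; open, the fingers measure 114 mm over their backs; the gripper's body (76 mm by 85 mm) begins 54 mm behind the grasp point. The pads swing forward as they close: fully open they stand 13 mm farther back than shut.
Start: joints at [-1.284, 0.217, 1.613, -0, 1.311, -0.112], TCP at [0.243, -0.576, 0.231] pointing down, gripper open.
Joint ranges: [-2.75, 2.75], [-0.78, 2.1], [0.31, 2.55], [-1.13, 4.27], [0.13, 2.63], [-2.58, 2.58]. Speed limits (rad/s): [2.79, 2.79, 3.14, 3.14, 3.14, 3.14].

INTERFACE

Orientations are given as a unit quaternion [x, y, z, w].
In Python, from bench import telemetry, vision, workorder gives the robot as it stands.
- The arm moves only by the tool carry_out, never from a script. Its argument "targets" is a list of rows, each a list of 7 numbers: the finger opening in mm, from 0 to 85.4, then the shift along the tool's x, y, z in mm, then the turn, a rotation vector about the tool's x, y, z in degrees. A call has 1 to 12 rows; each row shifts and turns the commanded pose from where the row before left it, along the tool's axes as they then stand; what a row does not reach is not made up. A row lasts 1/10 s, in which the tool goes at most 50 mm and 8.59 degrees, less where a joint would pass 70% of its speed; a pose out of reach is approached as far as the arm can. A call is refused whole if a number of a shift passes 50 or a number of a turn 8.59, either way. A call with a gripper value outside its range is refused whole. The fingers move at their own pace and stop on an object; "newtons" is the grip in N (left out, the last holds). Time passes only in rows, so rows that do not move let the fingers close. It gives the time, the measured TCP pose, the force and the opening at its end, in the units of the state.
- telemetry.observe(): the state, without advancing time (a new reading comes with each control period).
- vision.grab_frame(name): name is "side" or "top" or "wrist"; returns (picture, depth): 480x640x3 uint8, red, green, blue; 480x640 float32, m along the optical axis (not along the pixel's ray), 0 where there is no reading.
- vision.camera_info(name): a dict with "K" (3x3 intrinsics, pixels), "dist" ([k1, k2, p1, p2, k3] as OpenCV has them; the pictures are not rectified), "world_from_camera" (4x4, takes a point from camera to world coordinates); the wrist camera has in their place "hand_eye" (4x4, takes a point from camera to tool coordinates, whose origin is the TCP and whose axes are the tool frame's). Camera axes: x right, y up, looking along -z (the intrinsics and any distortion apply to the point x, -y, -z); pixel columns grow to the right and rows downward; lengths in m; the calibration is good to about 2 mm. A picture is of the moment at which its call begins: read the wrist's pose just before it. camera_info takes no time and is no camera call.
- workorder.close_job(): hands the job in, once; it reports no verdict.
The state is a dict: "time": time; "joints": joint angles; "joint_velocities": joint speeds; "joint_efforts": joint torques, N m; "tcp_pos": TCP position; "tool_rot": TCP orientation; "force": force on the tool from outside, world axes, zero at the start; "ft_torque": the same for the moment, N m; "grip_width": finger opening in m.
Only numpy, scipy, OpenCV 4.12 (cv2) and the standard library are available. Lean on these libraries where they do the work, as an engineer would, in place of code of your own. Each camera call takes 0.05 s, during which the arm holds its last target.

TASK

First turn the red turnbutton fully over the edge of the wooden stud block so that the block is secured in its cradle. Then take the blue angle gauge by the grip on top, seat the V groove of its foot on the round steel head of the stud and rock it there until its black pointer settles on the red mark of the dial. Finish while still holding the gauge like that, resting on the stud with the pointer still and on the mark, and leave the other things on the bench alone.

Things in the scene. Friction and masses are not known exactly. Their poses are not given: they have to be found in the camera images.
- cradle: fixed aluminium tray for the stud block, 82 x 126 mm, walls 20 mm high, with a front (-x) tongue that carries the turnbutton; origin at the centre of its underside on the bench, x away from the robot at yaw 0. To its left stands a 0.35 m tall white tester (from x 0.44, y 0.32); to the right a press jig with a yellow 0.345 m post (x 0.53-0.57, y -0.15 to -0.09): keep clear of both.
- stud_block: light wooden block 70 x 115 x 24 mm, 0.9 kg, lying loose in the cradle with its top 30 mm above the bench, carrying a steel rail stud: a round bar (the head) 20 mm in diameter and 60 mm long along the block's x, on an 8 mm wide web, the bar's axis 54 mm above the block's underside. Origin at the centre of its underside.
- stud_axis (a point): middle of the stud's round bar, on the bar's axis, 60 mm above the bench; its x axis runs along the bar, z is up
- turnbutton (a joint): red turnbutton on a vertical pivot, at (-60, +45) mm from the cradle's centre in the cradle's x, y, so in front of its left half. 0 = wing along the cradle's -y, off the block; it turns counter-clockwise seen from above to its stop at 1.5708, where the wing points to the cradle's +x and lies over the block's front edge. Starts at 0 to 0.3, stays where it is left, turns with about 0.04 N m. Wing 18 mm wide, reaching 50 mm from the pivot, its top 38 mm above the bench.
- turn_grip (a point): middle of the turnbutton's upright thumb fin, on the pivot axis, 53 mm above the bench; the fin is 34 mm long along the wing (this point's y axis), 12 mm thick (its x axis) and stands from 38 to 68 mm above the bench
- gauge: angle gauge, 0.3 kg, 160 mm high, starting upright on the bench with its dial facing the robot: dark steel foot 90 (y) x 40 (x) x 24 mm with a 100 degree V groove along x across its underside (28 mm wide at the mouth), round blue housing 96 mm across and 33 mm thick centred 72 mm up, grip on top. Origin at the centre of its underside; z up through the grip, x out of the back of the dial. It cannot balance on the stud by itself.
- gauge_grip (a point): centre of the gauge's black rubber grip, 141 mm above the gauge's underside; the grip is 20 mm thick (gauge x), 50 mm long (gauge y) and stands from 120 to 160 mm above the underside
- gauge_seat (a point): point of the gauge that coincides with the stud's bar axis when the V groove sits on the bar: 1.3 mm below the middle of the gauge's underside
- pointer (a joint): the gauge's black pointer, a damped pendulum on the dial's axis that hangs plumb: reads 0 with the gauge upright and +a when the gauge is leaned by a rad to its own -y (to the right as the robot sees the dial, about the gauge's x axis). Settles in about 1 s.
- mark (a joint): angle of the red mark on the dial, set beforehand and different each time (0.15 to 0.35), same zero and direction as the pointer; it does not move by itself. The pointer is on the mark when both read the same.
- pointer_tip (a point): reference point near the lower end of the pointer, 40 mm below the dial's axis
- mark_tip (a point): middle of the red mark (6 mm wide), 40 mm from the dial's axis
- screwdriver: small flat screwdriver, black handle, 184 mm long, lying; bystander, origin at the centre of its underside
- vial: white dropper bottle with a red cap, 31 mm across, 94 mm high; bystander, origin at the centre of its underside
- test_plug: cream-coloured plug, 22 mm across, 32 mm high; bystander, origin at the centre of its underside
- spare_connector: dark grey round connector, 25 mm across, 32 mm high; bystander, origin at the centre of its underside
There are look-alikes about, which are no part of the job. There is more than one size of the stud_block; the one meant has the size given above.

How it is judged:
By the outcome, as a careful person would: the job done as asked, in the order asked, and still so for the second after the job is handed in, while the arm keeps its last pose, push and grip.
It also fails if it takes over 61 s, if anything falls off the work surface, if the arm or the gripper's body presses on something with over 40 N, if the wrist force passes 120 N, or if a joint passes its speed limit or range.

## Working session

There is one attempt and no reset: what is moved stays moved. The work goes in short steps, Python scripts to look and compute and a tool call to move; the robot and the scene stay as the last step left them, time stands still between calls to the robot, and variables do not carry over. Pictures are saved under pics/ and viewed, and the job is handed in when it is done.

Besides the shell and the picture viewer there is one more tool, called after ">>>" by a JSON object that holds its "method" and its "body". carry_out: Moves the arm, as the interface text tells. Its arguments: {"type":"object","properties":{"targets":{"type":"array","items":{"type":"array","items":{"type":"number"}}},"newtons":{"type":"number"}},"required":["targets"]}

```bash
mkdir -p pics; ls
cat > h.py <<'E'
import numpy as np, cv2, json
from bench import telemetry, vision, workorder
from scipy.spatial.transform import Rotation as R
def save(name,f):
    s=telemetry.observe() 
    im,d=vision.grab_frame(name)
    cv2.imwrite(f'pics/{f}.png',im[:,:,::-1]); np.savez(f'pics/{f}.npz',im=im,d=d,p=np.array(s['tcp_pos']),q=np.array(s['tool_rot']),name=name)
    return im,d
def Tw(f):
    z=np.load(f'pics/{f}.npz'); n=str(z['name']); ci=vision.camera_info(n)
    if n=='wrist':
        T=np.eye(4);T[:3,:3]=R.from_quat(z['q']).as_matrix();T[:3,3]=z['p']; T=T@np.array(ci['hand_eye'])
    else: T=np.array(ci['world_from_camera'])
    return z,np.array(ci['K'],float),np.array(ci['dist'],float),T
def cloud(f):
    z,K,D,T=Tw(f); d=z['d']; h,w=d.shape
    uv=np.stack(np.meshgrid(np.arange(w),np.arange(h)),-1).reshape(-1,1,2).astype(float)
    n=cv2.undistortPoints(uv,K,D).reshape(h,w,2)
    P=np.stack([n[...,0]*d,-n[...,1]*d,-d],-1)
    W=P@T[:3,:3].T+T[:3,3]; W[d==0]=np.nan
    return z['im'],W
def proj(f,X):
    z,K,D,T=Tw(f); Ti=np.linalg.inv(T); c=np.atleast_2d(X)@Ti[:3,:3].T+Ti[:3,3]
    c=c*[1,-1,-1]
    return cv2.projectPoints(c,np.zeros(3),np.zeros(3),K,D)[0].reshape(-1,2)
E
python3 - <<'E'
from h import *
print(telemetry.observe())
for n in ['top','side','wrist']:
    save(n,n+'0'); 
    ci=vision.camera_info(n); print(n,{k:np.round(v,3).tolist() for k,v in ci.items() if k!='name' and not isinstance(v,str)})
E
```

```text
pics
{'time': 0.0, 'joints': array([-1.28420178e+00,  2.17783046e-01,  1.61494662e+00, -2.31101364e-05,
        1.31131294e+00, -1.12227559e-01]), 'joint_velocities': array([ 0.0012842 ,  0.00035091, -0.00014261, -0.00124737, -0.00036321,
       -0.00070504]), 'joint_efforts': array([ 3.77945526e-04, -3.96844161e+01, -3.03854549e+01, -1.75030045e-04,
        9.64425533e-03, -4.61380012e-06]), 'tcp_pos': array([ 0.24247057, -0.57514964,  0.22994385]), 'tool_rot': array([-0.69301012, -0.14093643,  0.69317669, -0.13921201]), 'force': array([-0.01136828,  0.25671486,  0.26498399]), 'ft_torque': array([-0.02069361, -0.05066903, -0.03788232]), 'grip_width': 0.08540153165655288}
top {'K': [[475.195, 0.0, 320.028], [0.0, 475.195, 236.327], [0.0, 0.0, 1.0]], 'dist': [-0.011, 0.0, 0.0, 0.0, 0.0], 'world_from_camera': [[0.025, 0.987, -0.16, 0.469], [-1.0, 0.027, 0.008, -0.053], [0.012, 0.16, 0.987, 1.004], [0.0, 0.0, 0.0, 1.0]]}
side {'K': [[478.757, 0.0, 322.267], [0.0, 478.757, 236.699], [0.0, 0.0, 1.0]], 'dist': [0.018, 0.0, 0.0, 0.0, 0.0], 'world_from_camera': [[-0.98, -0.152, 0.125, 0.734], [0.197, -0.746, 0.636, 0.592], [-0.003, 0.648, 0.761, 0.904], [0.0, 0.0, 0.0, 1.0]]}
wrist {'K': [[335.197, 0.0, 317.077], [0.0, 335.197, 235.799], [0.0, 0.0, 1.0]], 'dist': [-0.049, 0.0, 0.0, 0.0, 0.0], 'hand_eye': [[0.0, 0.279, -0.96, -0.145], [1.0, 0.0, 0.0, -0.0], [0.001, -0.96, -0.279, -0.072], [0.0, 0.0, 0.0, 1.0]]}
```

View pics/top0.png

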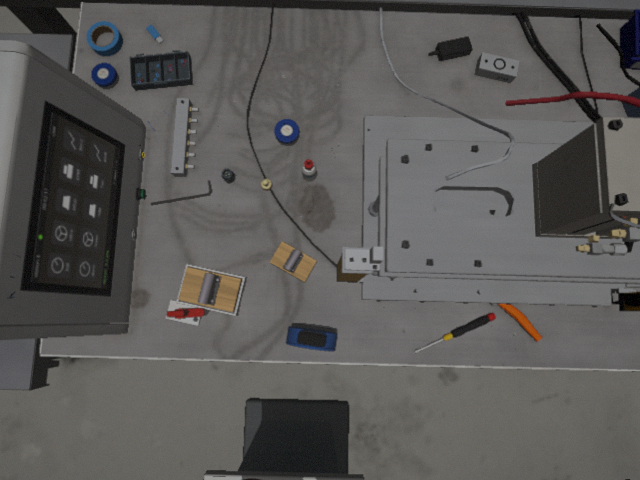

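View pics/side0.png

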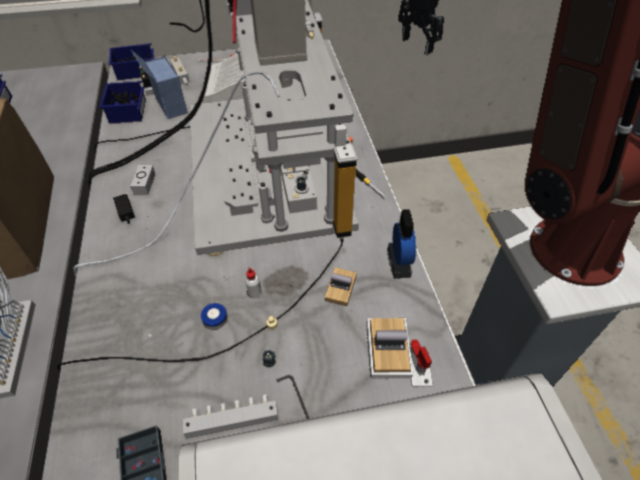

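View pics/wrist0.png

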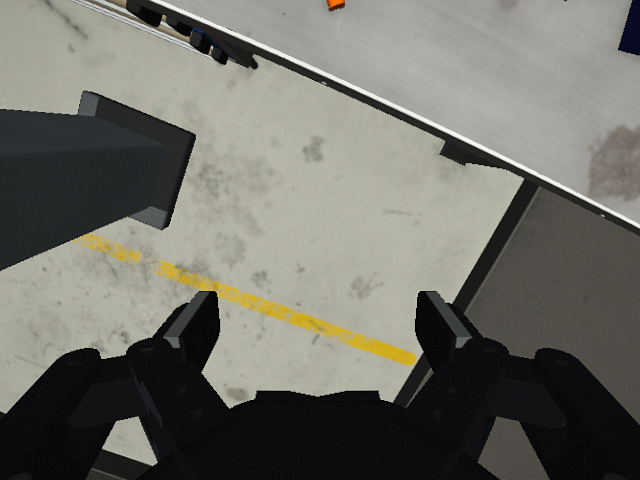

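The top view shows the red turnbutton at (187,313), the block in its cradle at (210,288), a smaller loose block at (293,260), and the gauge seen from above at (311,337). Blue tape rolls at (287,131) and (104,75) are look-alikes. The screwdriver is at (455,331) and the vial at (308,168).

Run:
```python
from h import *
for f in ['top0','side0']:
    im,W=cloud(f); I=im.astype(int); r,g,b=I[...,0],I[...,1],I[...,2]
    x,y,z=W[...,0],W[...,1],W[...,2]
    box=(x>0.25)&(x<0.6)&(y>-0.15)&(y<0.32)
    red=box&(r>130)&(g<60)&(b<60)&(z>0.02)
    def st(n,m): 
        P=W[m]; print(f,n,m.sum(), np.round(np.median(P,0),3), np.round(np.percentile(P,2,0),3),np.round(np.percentile(P,98,0),3)) if m.sum() else print(n,0)
    st('red',red&(y>0.12))
    for lo,hi in [(0.033,.045),(.05,.08)]: 
        m=red&(y>0.12)&(z>lo)&(z<hi); st('red%g'%lo,m)
        if m.sum()>5: print(cv2.minAreaRect((W[m][:,:2]*1000).astype(np.float32)))
    wood=box&(r>g+20)&(g>b+20)&(z>0.02)&(z<0.04)&(y>0.1)&(r<250)&~red&(g>90)
    st('wood',wood); print(cv2.minAreaRect((W[wood][:,:2]*1000).astype(np.float32)))
    w2=box&(r>g+20)&(g>b+20)&(z>0.01)&(z<0.05)&(y<0.1)&(y>-.05)&(x>.35); st('wood2',w2)
    if w2.sum()>5:print(cv2.minAreaRect((W[w2][:,:2]*1000).astype(np.float32)))
    bar=box&(z>0.06)&(z<0.08)&(y>0.1)&~red&(abs(r-b)<25); st('bar',bar)
    if bar.sum()>5:print(cv2.minAreaRect((W[bar][:,:2]*1000).astype(np.float32)))
    st('gaugeblue',box&(b>r+25)&(z>0.02)&(x<.45))
    t=box&(z>0.145)&(x<.45)&(z<.17)&(y<.1); st('grip',t)
    if t.sum()>5:print(cv2.minAreaRect((W[t][:,:2]*1000).astype(np.float32)))
a=cv2.imread('pics/top0.png'); cv2.imwrite('pics/c1.png',cv2.resize(a[230:365,140:350],None,fx=3.8,fy=3.8,interpolation=cv2.INTER_CUBIC))
a=cv2.imread('pics/side0.png'); cv2.imwrite('pics/c2.png',cv2.resize(a[200:400,300:460],None,fx=3,fy=3,interpolation=cv2.INTER_CUBIC))
```

```text
top0 red 29 [0.464 0.182 0.038] [0.455 0.172 0.036] [0.47  0.219 0.043]
top0 red0.033 29 [0.464 0.182 0.038] [0.455 0.172 0.036] [0.47  0.219 0.043]
((462.2657775878906, 195.99642944335938), (10.263654708862305, 49.42116928100586), 10.77320671081543)
red0.05 0
top0 wood 1297 [0.512 0.15  0.03 ] [0.475 0.107 0.027] [0.55  0.217 0.034]
((512.5254516601562, 162.0933380126953), (113.22473907470703, 68.22897338867188), 79.06511688232422)
top0 wood2 584 [ 0.572 -0.016  0.018] [ 0.541 -0.047  0.015] [0.598 0.036 0.022]
((575.1348876953125, -4.9416046142578125), (83.27822875976562, 50.07753372192383), 62.24638748168945)
top0 bar 469 [0.514 0.165 0.068] [0.432 0.149 0.061] [0.592 0.32  0.074]
((510.7687072753906, 233.50433349609375), (172.98712158203125, 177.696533203125), 89.99727630615234)
top0 gaugeblue 457 [ 0.419 -0.043  0.108] [ 0.404 -0.091  0.09 ] [ 0.441 -0.004  0.122]
top0 grip 333 [ 0.425 -0.05   0.16 ] [ 0.415 -0.073  0.154] [ 0.435 -0.026  0.164]
((424.3698425292969, -49.30891418457031), (49.872352600097656, 20.087268829345703), 83.45442199707031)
side0 red 145 [0.465 0.195 0.039
[... 498 characters left out ...]
75051879882812), (116.6330795288086, 68.8891372680664), 78.92354583740234)
side0 wood2 387 [0.574 0.011 0.018] [ 0.541 -0.046  0.014] [0.598 0.041 0.022]
((574.2007446289062, -2.5200424194335938), (87.47237396240234, 50.68289566040039), 65.72103118896484)
side0 bar 270 [0.513 0.167 0.068] [0.485 0.155 0.06 ] [0.542 0.176 0.072]
((513.176513671875, 165.4834747314453), (16.363304138183594, 59.78516387939453), 80.12580871582031)
side0 gaugeblue 605 [ 0.434 -0.017  0.094] [ 0.411 -0.071  0.05 ] [0.443 0.    0.119]
side0 grip 222 [ 0.427 -0.042  0.159] [ 0.416 -0.07   0.146] [ 0.437 -0.022  0.162]
((425.5909118652344, -48.44782257080078), (52.456138610839844, 20.97430992126465), 80.2680892944336)
```

View pics/c1.png

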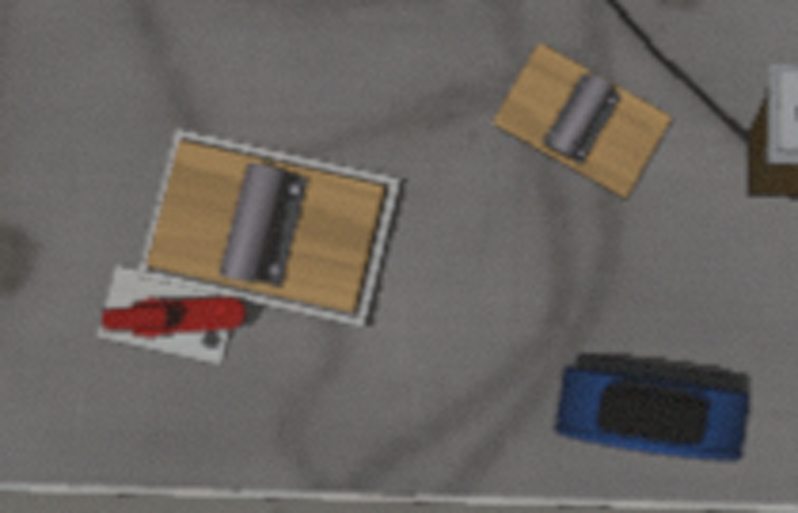

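View pics/c2.png

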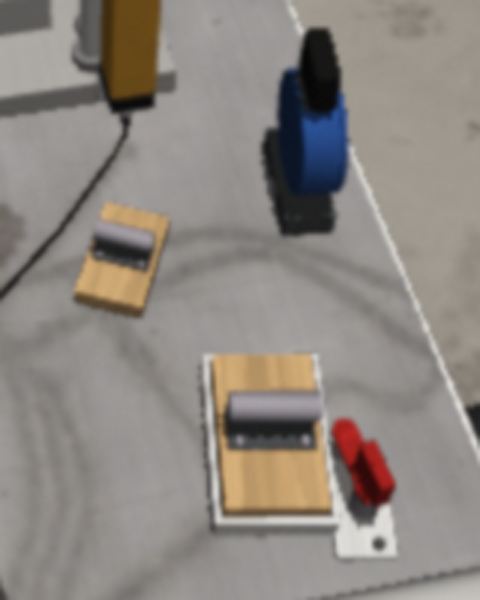

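```bash
cat >> h.py <<'E'
def down(psi,tilt=0):
    """tool x down, tool z pointing (cos psi, sin psi) horizontally; tilt fwd (deg) toward z dir"""
    p=np.deg2rad(psi); t=np.deg2rad(tilt); h=np.array([np.cos(p),np.sin(p),0]); k=np.array([0,0,1.])
    x=np.sin(t)*h-np.cos(t)*k; z=np.cos(t)*h+np.sin(t)*k
    return R.from_matrix(np.stack([x,np.cross(z,x),z],1))
def plan(p0,q0,wps,step=40,ang=8):
    """wps: list of (pos m, Rotation, opening). rows in tool increments"""
    p=np.array(p0);q=q0; rows=[]
    for P,Q,o in wps:
        P=np.array(P); rv=(q.inv()*Q).as_rotvec(degrees=True); D=P-p
        n=max(1,int(np.ceil(max(np.abs(rv).max()/ang,np.linalg.norm(D)*1000/step))))
        for i in range(n):
            d=q.inv().apply(D/n)*1000; rows.append([o]+[round(v,1) for v in d]+[round(v,2) for v in rv/n])
            q=q*R.from_rotvec(rv/n,degrees=True)
        p=P
    return rows
def here():
    s=telemetry.observe(); return np.array(s['tcp_pos']),R.from_quat(s['tool_rot']),s
def show(rows):
    print(len(rows)); 
    for i in range(0,len(rows),12): print(json.dumps(rows[i:i+12]).replace(' ',''))
E
python3 - <<'E'
from h import *
p,q,s=here(); print(np.round(q.as_matrix(),3))
for psi in [0]:
    show(plan(p,q,[([.36,-.25,.27],down(-15),60),([.36,-.05,.27],down(0,15),60)]))
E
```

```text
[[-0.001  0.388 -0.922]
 [ 0.002 -0.922 -0.388]
 [-1.    -0.002 -0.   ]]
23
[[60,-2.2,-14.1,-13.0,-7.9,-0.01,0.0],[60,-2.2,-12.2,-14.8,-7.9,-0.01,0.0],[60,-2.2,-10.0,-16.4,-7.9,-0.01,0.0],[60,-2.2,-7.7,-17.6,-7.9,-0.01,0.0],[60,-2.2,-5.2,-18.5,-7.9,-0.01,0.0],[60,-2.2,-2.6,-19.0,-7.9,-0.01,0.0],[60,-2.2,0.0,-19.2,-7.9,-0.01,0.0],[60,-2.2,2.7,-19.0,-7.9,-0.01,0.0],[60,-2.2,5.3,-18.5,-7.9,-0.01,0.0],[60,-2.2,7.7,-17.6,-7.9,-0.01,0.0],[60,-2.2,10.1,-16.4,-7.9,-0.01,0.0],[60,-2.2,12.2,-14.8,-7.9,-0.01,0.0]]
[[60,-2.2,14.2,-13.0,-7.9,-0.01,0.0],[60,-2.2,15.8,-10.9,-7.9,-0.01,0.0],[60,-2.2,17.2,-8.6,-7.9,-0.01,0.0],[60,-2.2,18.2,-6.2,-7.9,-0.01,0.0],[60,-2.2,18.9,-3.6,-7.9,-0.01,0.0],[60,-2.2,19.2,-1.0,-7.9,-0.01,0.0],[60,0.0,38.6,-10.4,-2.98,-2.98,0.39],[60,-0.2,39.1,-8.3,-2.98,-2.98,0.39],[60,-0.3,39.5,-6.3,-2.98,-2.98,0.39],[60,-0.3,39.8,-4.2,-2.98,-2.98,0.39],[60,-0.2,39.9,-2.1,-2.98,-2.98,0.39]]
```

>>> {"method": "carry_out", "body": {"targets": [[60,-2.2,-14.1,-13.0,-7.9,0,0],[60,-2.2,-12.2,-14.8,-7.9,0,0],[60,-2.2,-10.0,-16.4,-7.9,0,0],[60,-2.2,-7.7,-17.6,-7.9,0,0],[60,-2.2,-5.2,-18.5,-7.9,0,0],[60,-2.2,-2.6,-19.0,-7.9,0,0],[60,-2.2,0.0,-19.2,-7.9,0,0],[60,-2.2,2.7,-19.0,-7.9,0,0],[60,-2.2,5.3,-18.5,-7.9,0,0],[60,-2.2,7.7,-17.6,-7.9,0,0],[60,-2.2,10.1,-16.4,-7.9,0,0],[60,-2.2,12.2,-14.8,-7.9,0,0]]}}

```text
time: 1.35
tcp_pos: [0.3209, -0.3581, 0.2574]
tool_rot: [0.364, 0.606, -0.364, 0.606]
force: [0.8, -1.0, -0.2]
grip_width: 0.0603
```

>>> {"method": "carry_out", "body": {"targets": [[60,-2.2,14.2,-13.0,-7.9,0,0],[60,-2.2,15.8,-10.9,-7.9,0,0],[60,-2.2,17.2,-8.6,-7.9,0,0],[60,-2.2,18.2,-6.2,-7.9,0,0],[60,-2.2,18.9,-3.6,-7.9,0,0],[60,-2.2,19.2,-1.0,-7.9,0,0],[60,0.0,38.6,-10.4,-2.98,-2.98,0.39],[60,-0.2,39.1,-8.3,-2.98,-2.98,0.39],[60,-0.3,39.5,-6.3,-2.98,-2.98,0.39],[60,-0.3,39.8,-4.2,-2.98,-2.98,0.39],[60,-0.2,39.9,-2.1,-2.98,-2.98,0.39]]}}

```text
time: 2.45
tcp_pos: [0.3594, -0.0494, 0.2705]
tool_rot: [-0.0, 0.608, 0.001, 0.794]
force: [0.7, 0.4, -0.1]
grip_width: 0.0601
```

Run:
```python
from h import *
p,q,s=here(); print(s['time'],p,np.round(q.as_matrix(),3),np.round(s['joints'],2))
save('wrist','w1')
# try further tilt
show(plan(p,q,[([.33,-.05,.27],down(0,45),60)]))
```

```text
2.45 [ 0.35944491 -0.04935807  0.27050193] [[ 0.261 -0.002  0.965]
 [ 0.001  1.     0.002]
 [-0.965  0.     0.261]] [-0.42 -0.66  2.28  0.11  1.28 -2.02]
4
[[60,-1.8,-0.1,-7.1,0.02,-7.47,-0.01],[60,-2.7,-0.2,-6.8,0.02,-7.47,-0.01],[60,-3.6,-0.2,-6.4,0.02,-7.47,-0.01],[60,-4.4,-0.2,-5.9,0.02,-7.47,-0.01]]
```

View pics/w1.png

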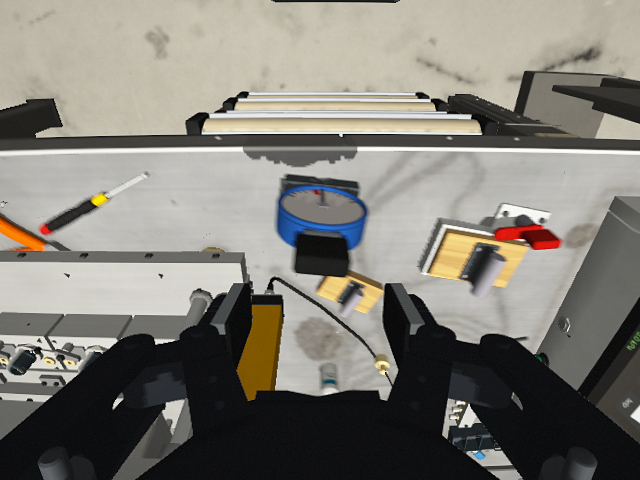

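Run:
```python
import cv2
a=cv2.imread('pics/w1.png'); cv2.imwrite('pics/c3.png',cv2.resize(a[165:285,265:385][::-1,::-1],None,fx=5,fy=5,interpolation=cv2.INTER_CUBIC))
```

```text
(no output)
```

View pics/c3.png

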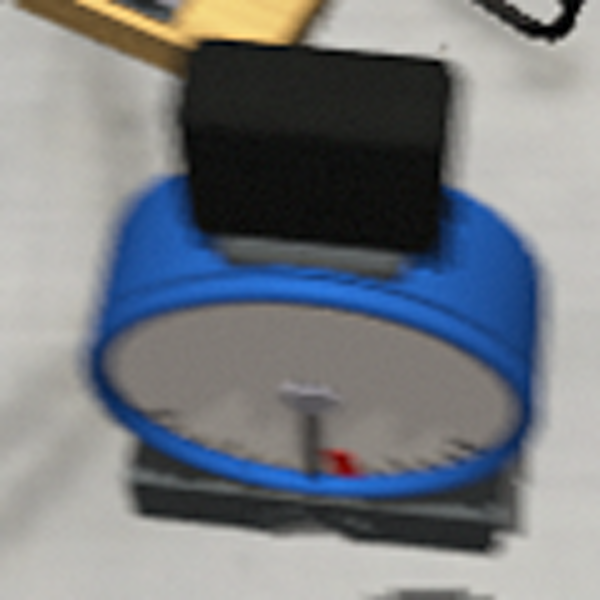

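Run:
```python
from h import *
p,q,s=here(); 
show(plan(p,q,[([.34,.06,.25],down(-35,20),60),([.335,.06,.15],down(-38,30),60)]))
```

```text
8
[[60,3.0,20.8,-4.4,6.75,-0.97,-2.2],[60,2.1,20.3,-6.8,6.75,-0.97,-2.2],[60,1.2,19.4,-9.2,6.75,-0.97,-2.2],[60,0.3,18.2,-11.4,6.75,-0.97,-2.2],[60,-0.6,16.7,-13.5,6.75,-0.97,-2.2],[60,30.9,-1.0,-12.7,0.91,-3.33,-0.42],[60,30.1,-0.9,-14.4,0.91,-3.33,-0.42],[60,29.2,-1.0,-16.1,0.91,-3.33,-0.42]]
```

>>> {"method": "carry_out", "body": {"targets": [[60,3.0,20.8,-4.4,6.75,-0.97,-2.2],[60,2.1,20.3,-6.8,6.75,-0.97,-2.2],[60,1.2,19.4,-9.2,6.75,-0.97,-2.2],[60,0.3,18.2,-11.4,6.75,-0.97,-2.2],[60,-0.6,16.7,-13.5,6.75,-0.97,-2.2],[60,30.9,-1.0,-12.7,0.91,-3.33,-0.42],[60,30.1,-0.9,-14.4,0.91,-3.33,-0.42],[60,29.2,-1.0,-16.1,0.91,-3.33,-0.42],[60,0,0,0,0,0,0]]}}

```text
time: 3.4
tcp_pos: [0.3325, 0.0377, 0.1495]
tool_rot: [0.138, 0.49, -0.25, 0.823]
force: [-0.2, -0.5, 0.4]
grip_width: 0.0599
```

Run:
```python
from h import *
p,q,s=here(); print(s['time'],p,np.round(q.as_matrix(),3),np.round(s['joints'],2))
save('wrist','w2')
a=cv2.imread('pics/w2.png'); cv2.imwrite('pics/w2r.png',a[::-1,::-1])
```

```text
3.4 [0.3325426  0.03766731 0.14954404] [[ 0.394  0.548  0.738]
 [-0.277  0.837 -0.473]
 [-0.876 -0.018  0.481]] [ 0.23 -0.64  2.55 -0.46  0.94 -0.54]
```

View pics/w2r.png

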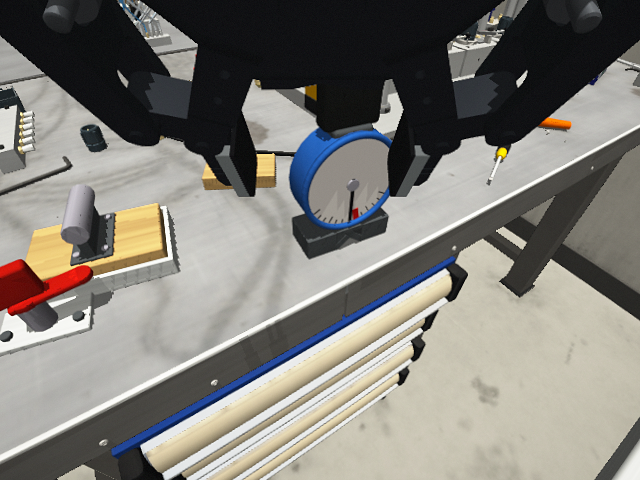

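This view (rotated 180°) shows the dial squarely enough: pointer from about (352,185) to (351,220), red mark at about (356,212). I'll work out the mark angle from the dial plane.

Run:
```python
from h import *
im,W=cloud('w2'); I=im.astype(int); r,g,b=I[...,0],I[...,1],I[...,2]
# region in original coords
m=np.zeros(r.shape,bool); m[480-235:480-120,640-400:640-285]=True
blue=m&(b>r+40); red=m&(r>120)&(g<70)&(b<70)
grey=m&(abs(r-b)<25)&(r>110)&(W[...,0]<.43)&(W[...,2]>.03)&(W[...,2]<.12)&~blue
P=W[grey]; c=np.median(P,0)
for _ in range(5):
    u,s_,v=np.linalg.svd(P-P.mean(0)); n=v[2]; d=(P-P.mean(0))@n; P=P[abs(d)<2.5*np.std(d)+1e-4]
c0=P.mean(0); n=n*np.sign(-n[0]); print('normal',n,'az',np.degrees(np.arctan2(n[1],n[0])),'n',len(P),'ctr',c0,np.std(d))
# dial normal: force horizontal
n[2]=0; n/=np.linalg.norm(n); yv=np.array([0,0,1.]); gy=np.cross(yv,-n) # gauge x=-n ; y = z x x
z,K,D,T=Tw('w2'); O=T[:3,3]
def ray(uv):
    q=cv2.undistortPoints(np.array(uv,float).reshape(-1,1,2),K,D).reshape(-1,2); dd=np.c_[q[:,0],-q[:,1],-np.ones(len(q))]@T[:3,:3].T
    t=((c0-O)@n)/(dd@n); return O+dd*t[:,None]
def pl(uv): X=ray(uv); return np.c_[(X-c0)@gy,X[:,2]]*1000
ys,xs=np.nonzero(red); print('redpix',len(xs)); A=pl(np.c_[xs,ys]); print('red',A.mean(0),A.min(0),A.max(0))
dark=m&(r<70)&(g<70)&(b<70); ys,xs=np.nonzero(dark); B=pl(np.c_[xs,ys]); 
# rectified dial picture
S=8; L=60; gx,gz=np.meshgrid(np.arange(-L,L,1/S),np.arange(130,10,-1/S)) 
X=c0+ (-gx[...,None]*gy)/1000; X[...,2]=gz/1000  # image right = -gauge y
uv=proj('w2',X.reshape(-1,3)).reshape(gx.shape+(2,)).astype(np.float32)
rec=cv2.remap(im,uv[...,0],uv[...,1],cv2.INTER_CUBIC); cv2.imwrite('pics/rec.png',cv2.resize(rec[:,:,::-1],(600,600)))
cv2.imwrite('pics/c4.png',cv2.resize(im[::-1,::-1][115:265,275:415,::-1],None,fx=4,fy=4,interpolation=cv2.INTER_CUBIC))
print('c0',c0)
```

```text
normal [-0.9930995   0.11727026  0.00103218] az 173.26540893804986 n 4612 ctr [ 0.41187147 -0.04353597  0.07782941] 0.0004847748015828061
redpix 49
red [-9.05344552 38.44932823] [-12.89596744  32.40510798] [-6.27672845 44.36710966]
c0 [ 0.41187147 -0.04353597  0.07782941]
```

View pics/rec.png

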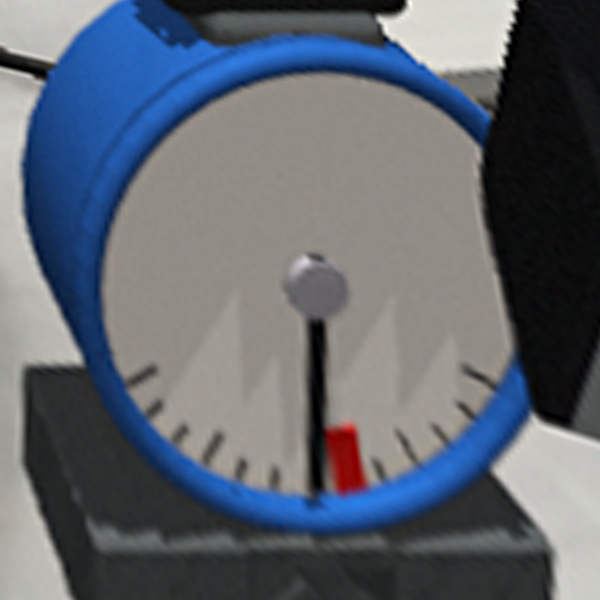

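View pics/c4.png

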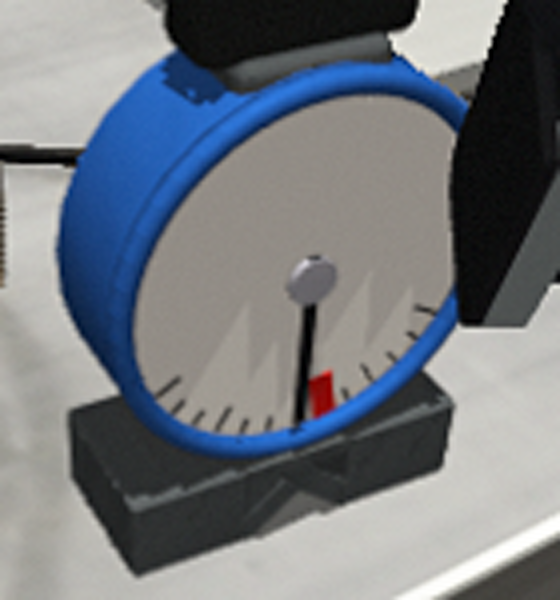

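```bash
cat >> h.py <<'E'
def rect(f,c0,n,out,S=10,zr=(80,20),xr=(-35,35)):
    gy=np.cross([0,0,1.],-n); im=np.load(f'pics/{f}.npz')['im']
    gx,gz=np.meshgrid(np.arange(xr[0],xr[1],1/S),np.arange(zr[0],zr[1],-1/S))
    X=c0-gx[...,None]*gy/1000; X[...,2]=gz/1000
    uv=proj(f,X.reshape(-1,3)).reshape(gx.shape+(2,)).astype(np.float32)
    rec=cv2.remap(im,uv[...,0],uv[...,1],cv2.INTER_CUBIC); cv2.imwrite(out,rec[:,:,::-1])
E
python3 - <<'E'
from h import *
n=np.array([-.9931,.11727,0]); gy=np.cross([0,0,1.],-n); c0=np.array([.41187,-.04354,.0778])
for f in ['w1','w2']:
    im,W=cloud(f); I=im.astype(int); r,g,b=I[...,0],I[...,1],I[...,2]
    dn=(W-c0)@n*1000; lat=-(W-c0)@gy*1000; z=W[...,2]*1000
    inn=(abs(lat)<40)&(abs(dn)<14)&(z>25)&(z<115)
    red=inn&(r>100)&(g<75)&(b<75)&(r>g+50); dark=inn&(r<80)&(g<80)&(b<80)&(abs(lat)<12)&(z<70)&(z>32); grey=inn&(abs(r-b)<25)&(r>110)&(z>75)&(abs(lat)<25)&(z<105)
    for nm,m in [('red',red),('dark',dark),('grey',grey)]: print(f,nm,m.sum(),'norm',np.round(np.median(dn[m]),2),'lat',np.round([np.median(lat[m]),lat[m].min(),lat[m].max()],2),'z',np.round([np.median(z[m]),z[m].min(),z[m].max()],1))
    rect(f,c0,n,f'pics/rec_{f}.png')
E
```

```text
w1 red 19 norm 0.94 lat [6.05 2.57 8.44] z [40.5 33.7 44.7]
w1 dark 31 norm 2.94 lat [-0.29 -2.02  0.96] z [52.5 32.2 67.2]
w1 grey 683 norm 0.26 lat [  0.77 -24.8   24.96] z [ 90.4  75.  105. ]
w2 red 51 norm 0.91 lat [ 8.47  5.54 13.2 ] z [39.3 33.1 45.5]
w2 dark 91 norm 2.78 lat [  1.26 -11.74   5.33] z [52.  33.8 68.8]
w2 grey 1573 norm -0.01 lat [ -1.48 -24.96  24.99] z [ 90.8  75.  105. ]
```

View pics/rec_w1.png

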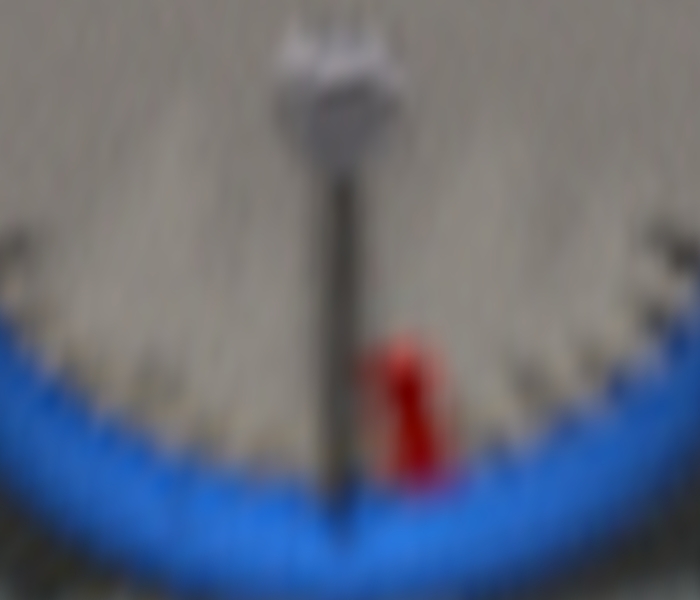

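View pics/rec_w2.png

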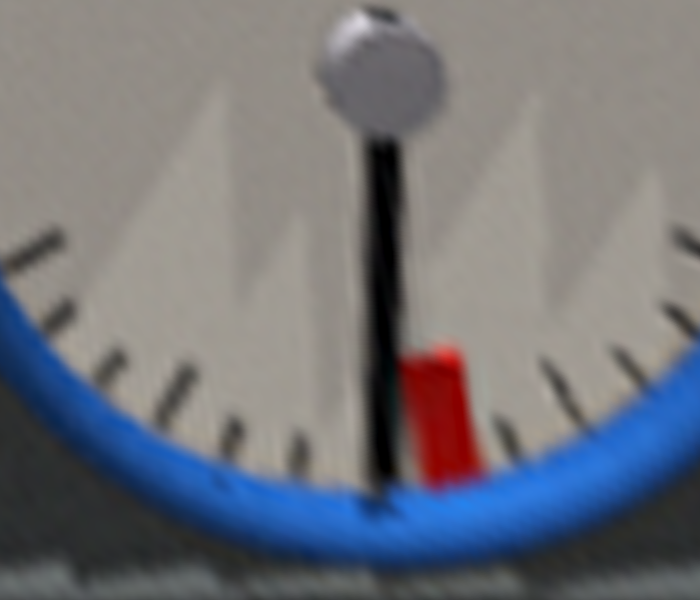

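Run:
```python
from h import *
n=np.array([-.9931,.11727,0]); c0=np.array([.41187,-.04354,.0778])
for f,cx,cy in [('w2',371,57)]:
  for d in [0,.6,.9,1.2]:
    rect(f,c0+n*d/1000,n,f'pics/t.png'); a=cv2.imread('pics/t.png').astype(float)
    red=a[...,2]-np.maximum(a[...,1],a[...,0]); 
    pts=[]
    for row in range(375,470,5):
        xs=np.nonzero(red[row,380:520]>60)[0]
        if len(xs)>20: pts.append((row,380+(xs[0]+xs[-1])/2,len(xs)))
    pts=np.array(pts); ang=np.arctan2(pts[:,1]-cx,pts[:,0]-cy)
    print(f,d,np.round(ang,3),'med',np.median(ang),'slope',np.polyfit(pts[:,0],pts[:,1],1)[0], pts[:,2].mean())
```

```text
w2 0 [0.193 0.193 0.191 0.191 0.19  0.19  0.19  0.188 0.188 0.188 0.189 0.189
 0.189 0.19  0.191 0.191 0.192 0.194 0.194] med 0.1902014393595887 slope 0.1982456140350883 63.1578947368421
w2 0.6 [0.183 0.182 0.181 0.181 0.181 0.18  0.179 0.179 0.18  0.181 0.181 0.183
 0.183 0.183 0.183 0.185 0.186 0.184 0.178] med 0.1814151851444504 slope 0.19368421052631501 62.578947368421055
w2 0.9 [0.177 0.178 0.178 0.177 0.176 0.176 0.175 0.175 0.177 0.177 0.179 0.179
 0.179 0.181 0.181 0.182 0.183 0.177 0.165] med 0.1773618105968949 slope 0.18070175438596417 61.73684210526316
w2 1.2 [0.171 0.172 0.172 0.171 0.171 0.172 0.171 0.171 0.173 0.173 0.175 0.176
 0.177 0.177 0.177 0.179 0.175 0.17  0.15 ] med 0.17206214751387036 slope 0.1631578947368423 60.73684210526316
```

The mark reads about 0.18 rad: rectified w2 gives 0.177–0.182 and w1 agrees at about 0.18. Next, the exact turnbutton pose from these views.

Run:
```python
from h import *
for f in ['w1','w2']:
    im,W=cloud(f); I=im.astype(int); r,g,b=I[...,0],I[...,1],I[...,2]; x,y,z=W[...,0],W[...,1],W[...,2]
    m=(r>g+60)&(r>b+60)&(y>.12)&(y<.3)&(x<.52)&(x>.4)
    for lo,hi in [(.03,.041),(.06,.075)]:
        k=m&(z>lo)&(z<hi); 
        if k.sum()>10: print(f,lo,k.sum(),cv2.minAreaRect((W[k][:,:2]*1000).astype(np.float32)),np.median(z[k]))
    bar=(z>0.064)&(z<0.075)&(y>0.13)&(y<.2)&(x>.46)&(x<.56)&(abs(r-b)<30)
    if bar.sum()>10: print(f,'bar',bar.sum(),cv2.minAreaRect((W[bar][:,:2]*1000).astype(np.float32)),np.percentile(z[bar],95))
im,W=cloud('top0');x,y,z=W[...,0],W[...,1],W[...,2]
for lo in np.arange(.05,.4,.05):
    k=(z>lo)&(z<lo+.05)&(x>.4)&(x<.8)&(y>.2)&(y<.5)&~((y<.26)&(z<.1))
    if k.sum()>5: print('tester',lo,k.sum(),np.percentile(y[k],[0.5,2]),np.percentile(x[k],[.5,2]))
p,q,s=here()
show(plan(p,q,[([.40,.10,.20],down(-50,10),60),([.463,.218,.15],down(-52),50),([.463,.218,.09],down(-52),50)],step=45))
```

```text
w1 0.03 368 ((464.8289794921875, 200.94410705566406), (19.07146644592285, 58.376834869384766), 5.399521350860596) 0.039832122419200616
w1 0.06 332 ((462.9035949707031, 219.2369842529297), (12.647470474243164, 33.642112731933594), 5.407095432281494) 0.06937765825847786
w1 bar 649 ((513.6153564453125, 162.72994995117188), (19.957942962646484, 60.7845458984375), 77.99638366699219) 0.07277166781504979
w2 0.03 1137 ((470.34130859375, 200.82408142089844), (32.204505920410156, 60.46599197387695), 7.466695308685303) 0.03987639317859984
w2 0.06 574 ((462.5352783203125, 212.48069763183594), (12.20896053314209, 21.06189727783203), 11.407183647155762) 0.0676735140558469
w2 bar 1190 ((513.5220336914062, 163.19595336914062), (18.526769638061523, 62.678829193115234), 79.20796966552734) 0.07256248316932985
tester 0.05 2746 [0.30824043 0.31772055] [0.42204786 0.42743599]
tester 0.1 3594 [0.32676918 0.32767056] [0.4215806 0.4263428]
tester 0.15000000000000002 4413 [0.33787285 0.33883127] [0.42296248 0.42793378]
tester 0.2 5223 [0.35071427 0.35158944] [0.4233026  0.42859553]
tester 0.25 6413 [0.36356414 0.36454252] [0.42330495 0.42812922]
tester 0.3 8025 [0.37640704 0.3777148 ] [0.42499644 0.4357468 ]
tester 0.35000000000000003 96 [0.40071052 0.40252174] [0.70050099 0.70705343]
9
[[60,-11.1,29.2,14.1,5.4,6.29,-1.59],[60,-13.2,30.0,10.0,5.4,6.29,-1.59],[60,-14.9,30.3,5.6,5.4,6.29,-1.59],[50,10.1,31.0,-14.5,0.5,2.5,-0.04],[50,10.7,30.9,-14.3,0.5,2.5,-0.04],[50,11.3,30.8,-14.1,0.5,2.5,-0.04],[50,11.9,30.7,-13.8,0.5,2.5,-0.04],[50,30.0,-0.0,-0.0,0.0,0.0,-0.0],[50,30.0,-0.0,-0.0,0.0,0.0,-0.0]]
```

Run:
```python
from h import *
p,q,s=here()
show(plan(p,q,[([.40,.10,.20],down(-55,10),60),([.463,.219,.15],down(-72),50),([.463,.219,.08],down(-72),50)],step=45))
```

```text
9
[[60,-11.1,29.2,14.1,6.98,6.28,-2.14],[60,-13.5,30.1,9.1,6.98,6.28,-2.14],[60,-15.3,30.4,3.8,6.98,6.28,-2.14],[50,9.6,30.0,-17.3,4.24,2.48,-0.37],[50,10.2,28.7,-19.0,4.24,2.48,-0.37],[50,10.9,27.3,-20.6,4.24,2.48,-0.37],[50,11.7,25.8,-22.1,4.24,2.48,-0.37],[50,35.0,-0.0,-0.0,-0.0,0.0,-0.0],[50,35.0,-0.0,-0.0,-0.0,0.0,-0.0]]
```

>>> {"method": "carry_out", "body": {"targets": [[60,-11.1,29.2,14.1,6.98,6.28,-2.14],[60,-13.5,30.1,9.1,6.98,6.28,-2.14],[60,-15.3,30.4,3.8,6.98,6.28,-2.14],[50,9.6,30.0,-17.3,4.24,2.48,-0.37],[50,10.2,28.7,-19.0,4.24,2.48,-0.37],[50,10.9,27.3,-20.6,4.24,2.48,-0.37],[50,11.7,25.8,-22.1,4.24,2.48,-0.37],[50,35,0,0,0,0,0],[50,0,0,0,0,0,0]]}}

```text
time: 4.35
tcp_pos: [0.4598, 0.219, 0.1131]
tool_rot: [0.402, 0.568, -0.407, 0.592]
force: [-1.3, -1.1, -1.1]
grip_width: 0.0499
```

Run:
```python
from h import *
p,q,s=here(); print(s['time'],p,np.round(q.as_matrix(),3),np.round(s['joints'],2))
save('wrist','w3')
show(plan(p,q,[([.463,.219,.044],down(-72),50)],step=25))
```

```text
4.35 [0.45979738 0.21901033 0.11307523] [[ 0.022  0.938  0.345]
 [-0.026  0.346 -0.938]
 [-0.999  0.012  0.032]] [ 0.33  0.1   1.98 -0.04  1.04 -0.01]
3
[[50,23.0,0.7,-0.4,0.74,0.61,-0.24],[50,23.0,0.8,-0.1,0.74,0.61,-0.24],[50,23.0,0.9,0.1,0.74,0.61,-0.24]]
```

View pics/w3.png

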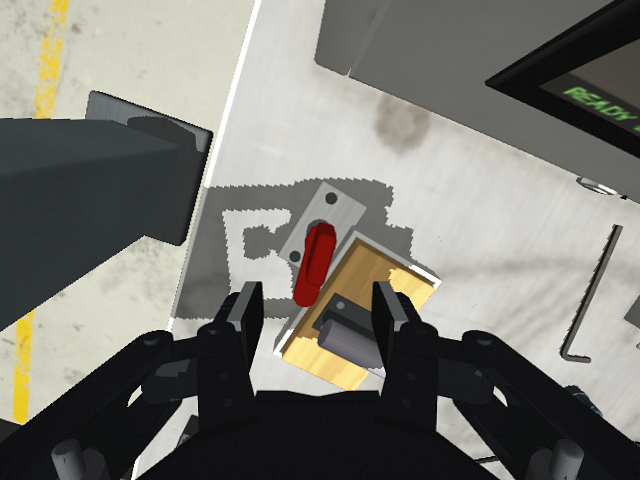

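The fin, at (320,245), is centred laterally between the fingers. Descending and closing on it.

>>> {"method": "carry_out", "body": {"targets": [[50,23,0.7,0,0.74,0.61,-0.24],[50,23,0.8,0,0.74,0.61,-0.24],[50,23,0.9,0,0.74,0.61,-0.24],[50,0,0,0,0,0,0],[8,0,0,0,0,0,0],[8,0,0,0,0,0,0],[8,0,0,0,0,0,0],[8,0,0,0,0,0,0]], "newtons": 30}}

```text
time: 5.2
tcp_pos: [0.463, 0.2189, 0.0485]
tool_rot: [0.416, 0.571, -0.415, 0.573]
force: [-5.9, -5.0, 7.7]
grip_width: 0.0112
```

Run:
```python
from h import *
p,q,s=here(); print(s['time'],p,np.round(q.as_matrix(),3),s['force'],s['ft_torque'],s['grip_width'])
save('top','t1')
a=cv2.imread('pics/t1.png'); cv2.imwrite('pics/c5.png',cv2.resize(a[230:365,140:300],None,fx=4,fy=4,interpolation=cv2.INTER_CUBIC))
```

```text
5.2 [0.46302949 0.21888977 0.04850068] [[ 0.003  0.951  0.31 ]
 [-0.001  0.31  -0.951]
 [-1.     0.002  0.002]] [-5.86274038 -5.01654497  7.67655582] [-0.70653243  1.19316836 -0.06000961] 0.011150767341870772
```

View pics/c5.png

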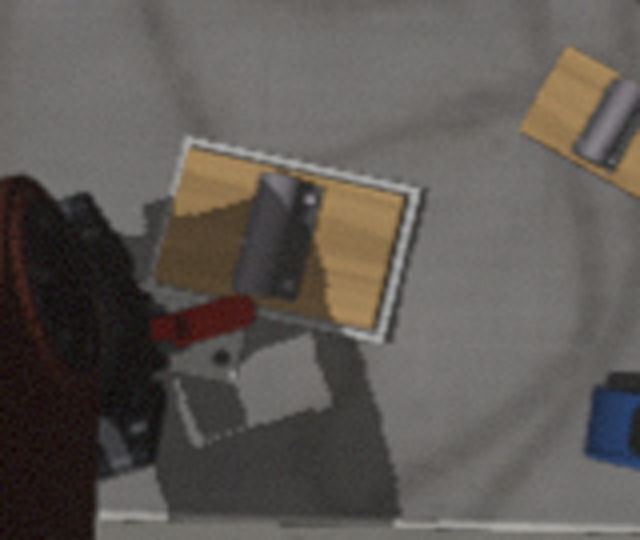

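>>> {"method": "carry_out", "body": {"targets": [[8,-2,0,0,-3,0,0],[8,0,0,0,-8,0,0],[8,0,0,0,-8,0,0],[8,0,0,0,-8,0,0],[8,0,0,0,-8,0,0],[8,0,0,0,-8,0,0],[8,0,0,0,-8,0,0],[8,0,0,0,-7,0,0],[8,0,0,0,0,0,0],[8,0,0,0,0,0,0]]}}

```text
time: 6.25
tcp_pos: [0.463, 0.219, 0.0486]
tool_rot: [0.087, 0.7, -0.087, 0.703]
force: [-4.3, -4.4, -2.0]
grip_width: 0.0118
```

Run:
```python
from h import *
p,q,s=here(); z=q.as_matrix()[:,2]; print(s['time'],p,'psi',np.degrees(np.arctan2(z[1],z[0])),s['force'],s['ft_torque'],s['grip_width'])
```

```text
6.25 [0.46302064 0.21902678 0.04855979] psi -14.130889848994745 [-4.28899521 -4.41687971 -1.98077949] [-0.65492956  0.77857348  0.0142588 ] 0.011751189752386057
```

>>> {"method": "carry_out", "body": {"targets": [[8,0,0,0,-2,0,0],[8,0,0,0,-2,0,0],[8,0,0,0,-2,0,0],[8,0,0,0,0,0,0]]}}

```text
time: 6.65
tcp_pos: [0.463, 0.2191, 0.0486]
tool_rot: [0.051, 0.704, -0.051, 0.706]
force: [-4.2, -4.6, -2.0]
grip_width: 0.0114
```

Run:
```python
from h import *
p,q,s=here(); z=q.as_matrix()[:,2]; print(s['time'],p,'psi',np.degrees(np.arctan2(z[1],z[0])),s['force'],s['ft_torque'],s['grip_width'])
```

```text
6.65 [0.46301238 0.21908795 0.04858991] psi -8.308972857801834 [-4.17970683 -4.55662965 -2.02139916] [-0.66134097  0.80422345 -0.76306112] 0.011363999584644307
```

Yaw torque is −0.76 N·m, so the wing is against its stop. Releasing and checking.

>>> {"method": "carry_out", "body": {"targets": [[45,0,0,0,0,0,0],[45,0,0,0,0,0,0],[45,0,0,0,0,0,0],[45,-20,0,0,0,0,0],[45,-30,0,0,0,0,0],[45,-40,0,0,0,0,0],[45,-40,0,0,0,0,0],[45,0,0,0,0,0,0]]}}

```text
time: 7.45
tcp_pos: [0.4697, 0.2219, 0.1872]
tool_rot: [0.053, 0.697, -0.046, 0.713]
force: [1.3, 0.1, 1.8]
grip_width: 0.0449
```

Run:
```python
from h import *
p,q,s=here(); print(s['time'],p)
save('wrist','w4')
im,W=cloud('w4'); I=im.astype(int); r,g,b=I[...,0],I[...,1],I[...,2]; x,y,z=W[...,0],W[...,1],W[...,2]
m=(r>g+60)&(r>b+60)&(y>.12)&(y<.3)&(x<.56)&(x>.4)
for lo,hi in [(.03,.042),(.06,.075)]:
    k=m&(z>lo)&(z<hi); 
    if k.sum()>10: print(lo,k.sum(),cv2.minAreaRect((W[k][:,:2]*1000).astype(np.float32)),np.median(z[k]))
bar=(z>0.064)&(z<0.075)&(y>0.13)&(y<.2)&(x>.46)&(x<.56)&(abs(r-b)<30)
print('bar',bar.sum(),cv2.minAreaRect((W[bar][:,:2]*1000).astype(np.float32)),np.percentile(z[bar],95))
k=m&(z<.042)&(z>.03)
```

```text
7.45 [0.46973848 0.22186425 0.18722148]
0.03 618 ((483.3384094238281, 216.38287353515625), (19.62763214111328, 62.28385543823242), 80.68452453613281) 0.03993228388767714
0.06 603 ((463.1672058105469, 219.94981384277344), (11.96695613861084, 33.51005554199219), 79.1097640991211) 0.06960960717459175
bar 728 ((502.4085998535156, 166.54063415527344), (18.97845458984375, 37.779205322265625), 79.72074127197266) 0.07230848262313931
```

View pics/w4.png

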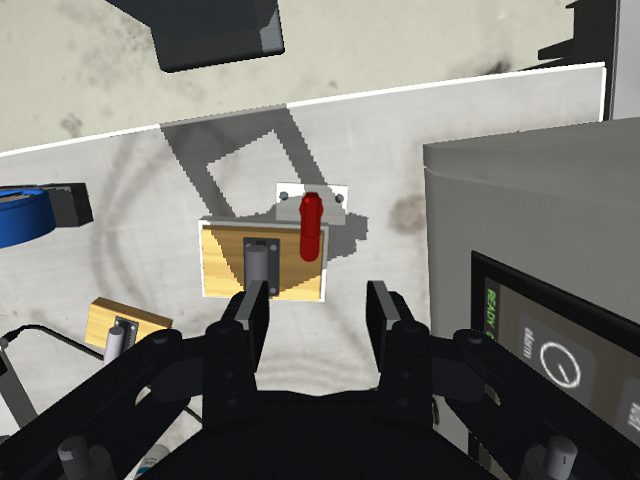

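The wing (308,230) now lies over the block's front edge at about −11°, in line with the cradle. On to the gauge.

Run:
```python
from h import *
p,q,s=here()
show(plan(p,q,[([.45,.19,.25],down(-30),50),([.427,-.048,.25],down(-96.7),50)],step=35))
```

```text
12
[[50,-22.1,-10.9,-4.0,7.32,0.3,-0.22],[50,-22.1,-11.5,-2.7,7.32,0.3,-0.22],[50,-22.0,-11.8,-1.3,7.32,0.3,-0.22],[50,-0.0,-24.2,11.0,7.41,-0.0,0.0],[50,-0.0,-22.6,14.0,7.41,-0.0,0.0],[50,-0.0,-20.6,16.8,7.41,-0.0,0.0],[50,-0.0,-18.2,19.3,7.41,-0.0,0.0],[50,-0.0,-15.6,21.5,7.41,-0.0,0.0],[50,-0.0,-12.7,23.4,7.41,-0.0,0.0],[50,-0.0,-9.5,24.8,7.41,-0.0,0.0],[50,-0.0,-6.3,25.8,7.41,-0.0,0.0],[50,-0.0,-2.9,26.4,7.41,-0.0,0.0]]
```

>>> {"method": "carry_out", "body": {"targets": [[50,-22.1,-10.9,-4.0,7.32,0.3,-0.22],[50,-22.1,-11.5,-2.7,7.32,0.3,-0.22],[50,-22.0,-11.8,-1.3,7.32,0.3,-0.22],[50,0,-24.2,11.0,7.41,0,0],[50,0,-22.6,14.0,7.41,0,0],[50,0,-20.6,16.8,7.41,0,0],[50,0,-18.2,19.3,7.41,0,0],[50,0,-15.6,21.5,7.41,0,0],[50,0,-12.7,23.4,7.41,0,0],[50,0,-9.5,24.8,7.41,0,0],[50,0,-6.3,25.8,7.41,0,0],[50,0,-2.9,26.4,7.41,0,0]]}}

```text
time: 8.7
tcp_pos: [0.4233, -0.0501, 0.2453]
tool_rot: [-0.526, -0.47, 0.533, -0.467]
force: [0.6, 0.1, 0.1]
grip_width: 0.0502
```

>>> {"method": "carry_out", "body": {"targets": [[50,0,0,0,0,0,0],[50,0,0,0,0,0,0]]}}

```text
time: 8.9
tcp_pos: [0.4235, -0.0492, 0.2455]
tool_rot: [-0.525, -0.472, 0.532, -0.468]
force: [0.1, 0.3, 0.4]
grip_width: 0.0503
```

Run:
```python
from h import *
p,q,s=here(); z=q.as_matrix()[:,2]; print(s['time'],p,np.degrees(np.arctan2(z[1],z[0])),np.round(q.as_matrix(),3))
save('wrist','w5')
im,W=cloud('w5'); x,y,z=W[...,0],W[...,1],W[...,2]
t=(z>0.15)&(z<.17)&(x>.39)&(x<.47)&(y<0)&(y>-.1)
print(t.sum(),cv2.minAreaRect((W[t][:,:2]*1000).astype(np.float32)),np.median(z[t]))
```

```text
8.9 [ 0.42354433 -0.04923074  0.24549461] -96.69498647898875 [[-0.012  0.993 -0.117]
 [-0.003 -0.117 -0.993]
 [-1.    -0.011  0.004]]
1833 ((426.73486328125, -46.31614303588867), (49.46902847290039, 19.91518211364746), 83.93638610839844) 0.16153724738843292
```

View pics/w5.png

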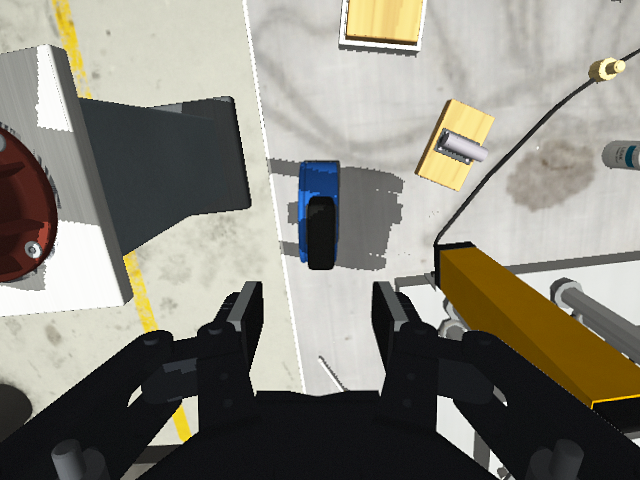

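Run:
```python
from h import *
p,q,s=here()
show(plan(p,q,[([.426,-.0478,.20],down(-96.4),50),([.426,-.0478,.125],down(-96.4),50)],step=25))
```

```text
6
[[50,22.8,1.4,-0.7,-0.12,0.12,0.33],[50,22.8,1.3,-0.7,-0.12,0.12,0.33],[50,18.8,-0.0,0.0,0.0,0.0,-0.0],[50,18.8,-0.0,0.0,0.0,0.0,-0.0],[50,18.8,-0.0,0.0,0.0,0.0,-0.0],[50,18.8,-0.0,0.0,0.0,0.0,-0.0]]
```

>>> {"method": "carry_out", "body": {"targets": [[50,22.8,1.4,-0.7,0,0.12,0.33],[50,22.8,1.3,-0.7,0,0.12,0.33],[50,18.8,0,0,0,0,0],[50,18.8,0,0,0,0,0],[50,18.8,0,0,0,0,0],[50,18.8,0,0,0,0,0],[50,0,0,0,0,0,0],[16,0,0,0,0,0,0],[16,0,0,0,0,0,0],[16,0,0,0,0,0,0],[16,0,0,0,0,0,0]], "newtons": 50}}

```text
time: 10.05
tcp_pos: [0.4272, -0.0484, 0.1266]
tool_rot: [0.529, 0.469, -0.528, 0.471]
force: [-0.6, 1.4, 2.0]
grip_width: 0.0195
```

Run:
```python
from h import *
p,q,s=here(); z=q.as_matrix()[:,2]; print(s['time'],p,np.degrees(np.arctan2(z[1],z[0])),np.round(q.as_matrix(),3),s['force'],s['grip_width'],s['ft_torque'])
```

```text
10.05 [ 0.42717248 -0.0483585   0.12657133] -96.67440287858133 [[ 0.003  0.993 -0.116]
 [-0.001 -0.116 -0.993]
 [-1.     0.003  0.001]] [-0.61109915  1.44039588  2.04063506] 0.019521563591839507 [ 0.16701112  0.04565672 -0.03404935]
```

Run:
```python
from h import *
p,q,s=here()
show(plan(p,q,[([.427,-.048,.25],down(-96.7),16),([.513,.163,.25],down(-101),16),([.513,.163,.215],down(-101),16)],step=25))
```

```text
17
[[16,-24.7,0.0,-0.0,0.01,0.01,-0.03],[16,-24.7,0.0,-0.1,0.01,0.01,-0.03],[16,-24.7,0.0,-0.1,0.01,0.01,-0.03],[16,-24.7,-0.0,-0.1,0.01,0.01,-0.03],[16,-24.7,-0.0,-0.1,0.01,0.01,-0.03],[16,-0.0,6.1,-22.0,0.43,0.0,0.0],[16,-0.0,5.9,-22.0,0.43,0.0,0.0],[16,-0.0,5.7,-22.0,0.43,0.0,0.0],[16,-0.0,5.6,-22.1,0.43,0.0,0.0],[16,-0.0,5.4,-22.1,0.43,0.0,0.0],[16,-0.0,5.3,-22.2,0.43,0.0,0.0],[16,-0.0,5.1,-22.2,0.43,0.0,0.0]]
[[16,-0.0,4.9,-22.2,0.43,0.0,0.0],[16,-0.0,4.8,-22.3,0.43,0.0,0.0],[16,-0.0,4.6,-22.3,0.43,0.0,0.0],[16,17.5,0.0,-0.0,-0.0,0.0,0.0],[16,17.5,0.0,-0.0,-0.0,0.0,0.0]]
```

>>> {"method": "carry_out", "body": {"targets": [[16,-12,0,0,0,0,0],[16,-24,0,0,0,0,0],[16,-24.7,0,0,0,0,0],[16,-24.7,0,0,0,0,0],[16,-24.7,0,0,0,0,0],[16,-12,0,0,0,0,0],[16,0,3,-11,0.2,0,0],[16,0,6.1,-22.0,0.43,0,0],[16,0,5.9,-22.0,0.43,0,0],[16,0,5.7,-22.0,0.43,0,0],[16,0,5.6,-22.1,0.43,0,0],[16,0,5.4,-22.1,0.43,0,0]]}}

```text
time: 11.25
tcp_pos: [0.4734, 0.0684, 0.2468]
tool_rot: [-0.538, -0.459, 0.538, -0.459]
force: [0.4, -0.1, -3.3]
grip_width: 0.0194
```

>>> {"method": "carry_out", "body": {"targets": [[16,0,5.3,-22.2,0.43,0,0],[16,0,5.1,-22.2,0.43,0,0],[16,0,4.9,-22.2,0.43,0,0],[16,0,4.8,-22.3,0.43,0,0],[16,0,2.5,-11.5,0.23,0,0],[16,15,0,0,0,0,0],[16,12,0,0,0,0,0],[16,5,0,0,0,0,0],[16,0,0,0,0,0,0],[16,0,0,0,0,0,0]]}}

```text
time: 12.25
tcp_pos: [0.513, 0.162, 0.2151]
tool_rot: [-0.546, -0.449, 0.546, -0.45]
force: [-0.3, 0.1, -2.8]
grip_width: 0.0194
```

Run:
```python
from h import *
p,q,s=here(); z=q.as_matrix()[:,2]; print(s['time'],p,np.degrees(np.arctan2(z[1],z[0])),np.round(q.as_matrix(),3),s['force'],s['grip_width'],s['ft_torque'])
save('side','s2'); save('top','t2'); save('wrist','w6')
a=cv2.imread('pics/s2.png'); cv2.imwrite('pics/c6.png',cv2.resize(a[200:410,310:470],None,fx=2.8,fy=2.8,interpolation=cv2.INTER_CUBIC))
```

```text
12.25 [0.51296593 0.16196089 0.21510109] -101.03620516535229 [[ 0.     0.982 -0.191]
 [-0.001 -0.191 -0.982]
 [-1.     0.001  0.001]] [-0.31730875  0.08787097 -2.76952911] 0.019373997740612093 [ 0.04418888  0.00576582 -0.02867381]
```

View pics/c6.png

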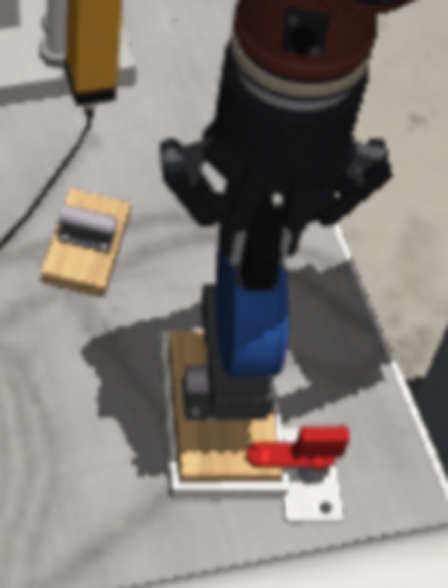

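View pics/t2.png

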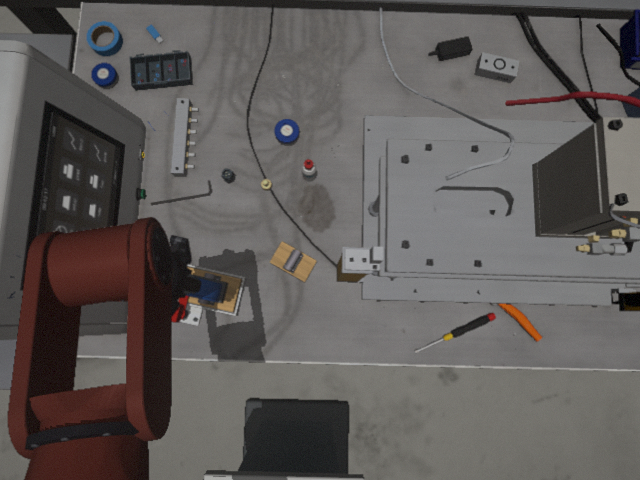

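View pics/w6.png

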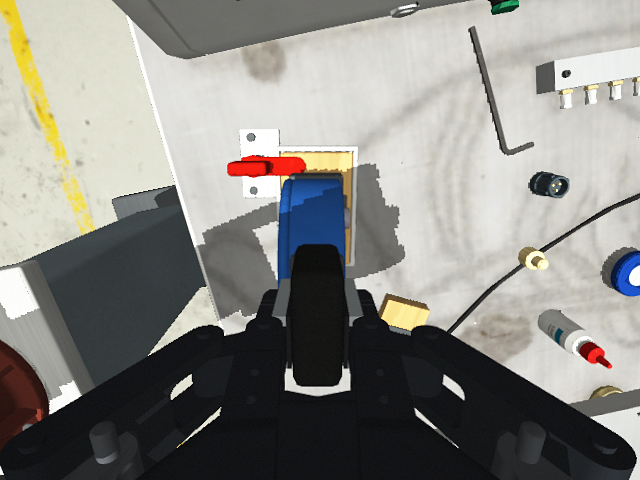

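The gauge hangs upright over the bar, with the foot at (240,390) in the side crop, and is well gripped. Lowering it onto the bar.

>>> {"method": "carry_out", "body": {"targets": [[16,10,0,-1,0,0,0],[16,8,0,0,0,0,0],[16,3,0,0,0,0,0],[16,2,0,0,0,0,0],[16,1,0,0,0,0,0],[16,0,0,0,0,0,0],[16,0,0,0,0,0,0]]}}

```text
time: 13.1
tcp_pos: [0.5137, 0.1637, 0.1917]
tool_rot: [0.546, 0.449, -0.545, 0.45]
force: [0.9, -0.7, -3.5]
grip_width: 0.0195
```

Run:
```python
from h import *
p,q,s=here(); print(s['time'],p,s['force'],s['grip_width'],s['ft_torque'])
```

```text
13.1 [0.51365974 0.16368379 0.19171586] [ 0.87533827 -0.66646676 -3.45891612] 0.019531139823421233 [ 0.03140669 -0.04478241 -0.00354585]
```

>>> {"method": "carry_out", "body": {"targets": [[16,1,0,0,0,0,0],[16,1,0,0,0,0,0],[16,1,0,0,0,0,0],[16,1,0,0,0,0,0],[16,0,0,0,0,0,0],[16,0,0,0,0,0,0]]}}

```text
time: 13.7
tcp_pos: [0.5136, 0.1634, 0.1878]
tool_rot: [-0.546, -0.449, 0.546, -0.451]
force: [0.1, -1.5, 0.3]
grip_width: 0.0197
```

Run:
```python
from h import *
p,q,s=here(); print(s['time'],p,s['force'],s['grip_width'],s['ft_torque'])
```

```text
13.7 [0.51355634 0.16339732 0.1878339 ] [ 0.08625313 -1.51358345  0.29973168] 0.019695150118280328 [-0.30607785  0.24720017 -0.0695479 ]
```

>>> {"method": "carry_out", "body": {"targets": [[16,0.5,0,0.3,0,0,0],[16,0.5,0,0,0,0,0],[16,0.5,0,0,0,0,0],[16,0,0,0,0,0,0],[16,0,0,0,0,0,0],[16,0,0,0,0,0,0]]}}

```text
time: 14.3
tcp_pos: [0.5137, 0.1634, 0.1878]
tool_rot: [0.546, 0.449, -0.545, 0.451]
force: [-3.4, -1.6, 7.8]
grip_width: 0.0192
```

Run:
```python
from h import *
p,q,s=here(); print(s['time'],p,s['force'],s['grip_width'],s['ft_torque'])
```

```text
14.3 [0.51373435 0.16343151 0.18777927] [-3.43196659 -1.60604674  7.82820584] 0.019228226594028047 [-0.35330757  0.8136081  -0.05520307]
```

Seated: contact came at TCP z 0.188 as predicted and the downward force is rising. Now rocking 0.18 rad about the bar axis.

>>> {"method": "carry_out", "body": {"targets": [[16,0.06,0,3.84,0,1.72,0],[16,0.06,0,3.84,0,1.72,0],[16,0.06,0,3.84,0,1.72,0],[16,0.06,0,3.84,0,1.72,0],[16,0.06,0,3.84,0,1.72,0],[16,0.06,0,3.84,0,1.72,0],[16,0,0,0,0,0,0],[16,0,0,0,0,0,0],[16,0,0,0,0,0,0]]}}

```text
time: 15.2
tcp_pos: [0.5102, 0.1408, 0.1857]
tool_rot: [0.593, 0.487, -0.493, 0.409]
force: [-2.7, -2.1, 6.2]
grip_width: 0.0193
```

Run:
```python
from h import *
p,q,s=here(); M=q.as_matrix(); print(s['time'],p,np.round(M,3),s['force'],s['grip_width'],s['ft_torque'])
print('tool lean',np.arcsin(M[2,2]*-1), 'pitch along jaw',np.arcsin(M[2,1]))
u=np.array([np.cos(np.radians(-11)),np.sin(np.radians(-11)),0]); v=np.array([-u[1],u[0],0])
d=p-np.array([.51373,.16343,.060]); print('grip lean',np.arctan2(-d@v,d[2]), 'dist',np.linalg.norm([d@v,d[2]]),'along',d@u)
save('side','s3'); save('top','t3'); save('wrist','w7')
a=cv2.imread('pics/s3.png'); cv2.imwrite('pics/c7.png',cv2.resize(a[200:410,310:470],None,fx=2.8,fy=2.8,interpolation=cv2.INTER_CUBIC))
```

```text
15.2 [0.51016747 0.14078209 0.18571403] [[ 0.038  0.982 -0.187]
 [ 0.175 -0.191 -0.966]
 [-0.984  0.004 -0.179]] [-2.7007175  -2.0550003   6.15177246] 0.019265452804491368 [-0.14967394  0.45597766  0.1249819 ]
tool lean 0.18030522221310968 pitch along jaw 0.003952464875273321
grip lean 0.1802729117224026 dist 0.12778480509890455 along 0.0008243460053036233
```

View pics/c7.png

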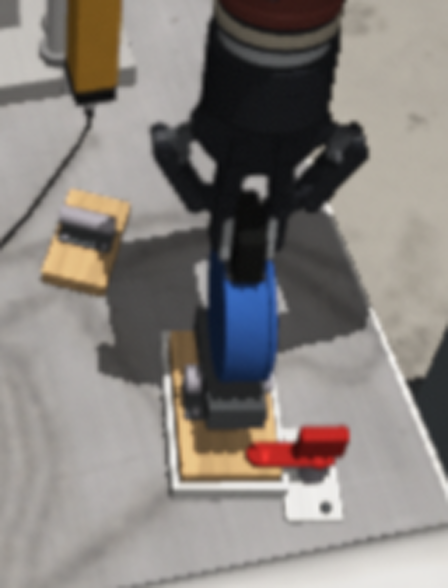

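View pics/w7.png

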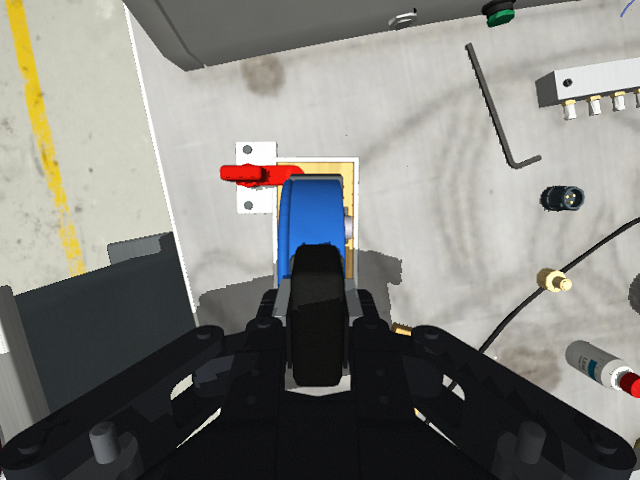

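No slip so far: the gauge sits in the gripper exactly as it did before the rock, and the tool and grip lean are both 0.180. I'll cross-check the mark angle from the saved views, this time using the pointer (which reads 0) as the reference at its own depth.

Run:
```python
from h import *
n=np.array([-.9931,.11727,0]); c0=np.array([.41187,-.04354,.0778])
def load(f,d):
    rect(f,c0+n*d/1000,n,'pics/t.png',zr=(80,20)); return cv2.imread('pics/t.png').astype(float)
for f in ['w2','w1']:
  for dp in [2.3,2.8,3.2]:
    a=load(f,dp); res=[]
    for row in range(180,400,10):
        s=a[row,280:400].mean(1); s=np.clip(np.median(s)-25-s,0,None) ; 
        R_=a[row,280:400,2]-a[row,280:400,1]; s[R_>30]=0
        if s.sum()>100: res.append((row,280+(s*np.arange(120)).sum()/s.sum()))
    res=np.array(res); pf=np.polyfit(res[:,0],res[:,1],1); print(f,'pointer d',dp,'x med',np.median(res[:,1]),'slope',pf[0])
  for d in [.7,.9,1.1]:
    a=load(f,d); red=np.clip(a[...,2]-np.maximum(a[...,1],a[...,0])-30,0,None); red[:,:340]=0;red[:,560:]=0;red[:300]=0;red[520:]=0
    ys,xs=np.nonzero(red>30); w=red[ys,xs]; print(f,'mark d',d,'cx',(w*xs).sum()/w.sum(),'cy',(w*ys).sum()/w.sum(),ys.min(),ys.max())
```

```text
w2 pointer d 2.3 x med 370.9742765096215 slope -0.006353333749335463
w2 pointer d 2.8 x med 367.75337359576383 slope -0.005594961167218676
w2 pointer d 3.2 x med 365.0364548088046 slope -0.004781748795738858
w2 mark d 0.7 cx 440.45237486631646 cy 440.9841151617718 371 509
w2 mark d 0.9 cx 439.07055217432253 cy 438.9713891766534 369 507
w2 mark d 1.1 cx 437.7149061597335 cy 436.966986991299 367 505
w1 pointer d 2.3 x med 344.81669462417125 slope -0.010233537372778672
w1 pointer d 2.8 x med 345.6027627176229 slope -0.010433738916392288
w1 pointer d 3.2 x med 346.2052584350323 slope -0.010026073269821295
w1 mark d 0.7 cx 410.87133621466467 cy 462.55453613078055 396 519
w1 mark d 0.9 cx 411.139684106614 cy 458.64562334389774 392 519
w1 mark d 1.1 cx 411.3571773094948 cy 454.15135802791013 387 515
```

Pointer-referenced estimates are 0.187 (w2) and 0.176 (w1), mean 0.181, so 0.180 is kept. Letting it settle for a second, then a final check before handing in.

>>> {"method": "carry_out", "body": {"targets": [[16,0,0,0,0,0,0],[16,0,0,0,0,0,0],[16,0,0,0,0,0,0],[16,0,0,0,0,0,0],[16,0,0,0,0,0,0],[16,0,0,0,0,0,0],[16,0,0,0,0,0,0],[16,0,0,0,0,0,0],[16,0,0,0,0,0,0],[16,0,0,0,0,0,0],[16,0,0,0,0,0,0],[16,0,0,0,0,0,0]]}}

```text
time: 16.55
tcp_pos: [0.5102, 0.1408, 0.1857]
tool_rot: [0.593, 0.488, -0.493, 0.409]
force: [-3.0, -1.7, 5.9]
grip_width: 0.0195
```

Run:
```python
from h import *
p,q,s=here(); M=q.as_matrix(); print(s['time'],p,s['force'],s['grip_width'],np.abs(s['joint_velocities']).max(),'lean',np.arcsin(-M[2,2]))
save('wrist','w8')
# housing lean from side-camera cloud: back/edge plane check via blue points in gauge frame
im,W=cloud('w8'); I=im.astype(int); r,g,b=I[...,0],I[...,1],I[...,2]
T=(W-p)@M
for f in ['w6','w7','w8']:
    im,W=cloud(f); zz=np.load(f'pics/{f}.npz'); M=R.from_quat(zz['q']).as_matrix(); I=im.astype(int); k=(I[...,2]>I[...,0]+40)
    t=(W-zz['p'])@M; k&=(np.linalg.norm(t,axis=-1)<.15); t=t[k]*1000
    c=np.c_[2*t[:,0],2*t[:,2],np.ones(len(t))]; sol=np.linalg.lstsq(c,(t[:,0]**2+t[:,2]**2),rcond=None)[0]; print(f,'housing centre in tool x,z',sol[:2],'r',np.sqrt(sol[2]+sol[0]**2+sol[1]**2))
```

```text
16.55 [0.51017499 0.14083839 0.18572399] [-3.00767005 -1.69033533  5.88544131] 0.019462170034885984 0.001792430916105077 lean 0.18001764374301962
w6 housing centre in tool x,z [46.64590013 -7.5502737 ] r 39.79522612854377
w7 housing centre in tool x,z [46.22006601 -7.40614027] r 39.46500091294011
w8 housing centre in tool x,z [47.07924483 -6.62078337] r 40.53532048605561
```

```bash
python3 -c "
from bench import workorder; print(workorder.close_job())"
```

```text
the job is handed in; nothing more can be done
None
```

I turned the red turnbutton to its stop over the block's edge. I then seated the gauge's V groove on the stud and leaned it to about 0.180 rad, and I handed the job in still holding it there at about 16.6 s.

- **Turnbutton:** the yaw torque rose to −0.76 N·m at the stop. Afterwards the wing measured −10.9°, in line with the cradle at about −11°.
- **Seating:** contact came at TCP height 0.188 m, as calculated, and the gauge rests on the bar with about 9 N. Over the last second the arm was still and the lean stayed at 0.180 rad. The gauge had not visibly slipped in the gripper.
- **Mark angle:** my estimates from two wrist views before the grasp ranged from 0.172 to 0.194 rad, and the two views disagreed by about 0.01. I settled on 0.18.
- **Not confirmed:** no camera faces the dial in the final pose. That the pointer sits on the mark follows from the measured lean and the earlier mark reading, not from a direct look.

The last pictures showed no other object touched or moved.

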